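# Click the backlight's aperture wheel round to its largest hole

### The arm

A 6-joint arm with a two-finger parallel gripper is mounted at the origin on the work surface. World frame = base frame: x ahead of the robot, y to its left, z up, the work surface at z = 0. Lengths are in m, angles in rad, forces in N, time in s.
With the tool pointing down it reaches from about 0.275 to 0.85 m from the base axis. Payload 5.2 kg.
Tool frame: the origin (TCP) lies midway between the tips of the shut fingers; the grasp point (between the pads) lies 19 mm behind it; x points along the fingers, z is the direction in which the jaws open and shut, and the axes are right-handed (so a half turn about x gives the same grasp; the last joint's range is limited). The gripper opens to 85 mm and grips with 20 to 120 N. Pads are 22 mm wide; open, the fingers measure 114 mm over their backs; the gripper's body (76 mm by 85 mm) begins 54 mm behind the grasp point. The pads swing forward as they close: fully open they stand 13 mm farther back than shut.
Start: joints at [-1.531, 0.259, 1.535, -0, 1.348, -0.203], TCP at [0.132, -0.534, 0.231] pointing down, gripper open.
Joint ranges: [-3.14, 3.14], [-0.91, 2.08], [0.19, 2.58], [-1.22, 4.36], [0.22, 2.71], [-3.12, 3.12]. Speed limits (rad/s): [2.57, 2.57, 3.14, 3.14, 3.14, 3.14].

### API

Orientations are given as a unit quaternion [x, y, z, w].
In Python, from cell import * gives the robot as it stands. The module is installed in compiled form; this text tells all that it offers.
- The arm moves only by the tool drive_tool, never from a script. Its argument "series" is a list of rows, each a list of 5 numbers: the shift along the tool's x, y, z in m, then the turn about the tool's x in rad, then the gripper's target within -1 to 1 (shut at 1, half-way at 0, fully open at -1). A call has 1 to 5 rows; each row is the pose to reach, as a shift and turn from the pose measured when the call began, along the tool's axes at that moment; what a row does not reach only later rows make up. A row lasts 1/8 s, in which the tool goes at most 62.5 mm and 10.7 degrees, less where a joint would pass 70% of its speed; a pose out of reach is approached as far as the arm can. A call with a gripper value outside its range is refused whole. The fingers move at their own pace and stop on an object; the grip force is fixed at half the most. Time passes only in rows, so rows that repeat a pose let the fingers close. It gives the time, the measured TCP pose, the force and the opening at its end, in the units of the state.
- read_state(): the state, without advancing time (a new reading comes with each control period).
- read_camera(name): name is "side" or "top" or "wrist"; returns (picture, depth): 400x640x3 uint8, red, green, blue; 400x640 float32, m along the optical axis (not along the pixel's ray), 0 where there is no reading.
- camera_info(name): a dict with "camera_matrix" (3x3 intrinsics, pixels), "camera_from_world" (4x4, takes a point from world to camera coordinates). Camera axes: x right, y down, z forward; pixel columns grow to the right and rows downward; lengths in m; the calibration is good to about 2 mm. A picture is of the moment at which its call begins: read the wrist's pose just before it. camera_info takes no time and is no camera call; for the wrist camera it gives the pose at the moment of the call.
- sign_off(): hands the job in, once; it reports no verdict.
Trained networks look in the newest picture that a camera, given by its name, has taken for a name from the list of things; names that differ only in an ending like _2 or _b are one class to them, and where a whole thing is asked for, a point or a joint stands for the part that bears it (a point fixed in the world has none). Each returns a list of dicts, best first, with "confidence" (0 to 1); they miss things now and then, are a little off and sometimes report something else, mostly with a low value. They report only what shows in the picture. A call takes as long as a camera call.
- masks_of(camera, target): "pixels" (400x640 bool, what is visible of it) and "extent" ([centre column, centre row, width, height] in pixels, round what is visible of it).
The state is a dict: "time_s": time; "qpos": joint angles; "joint_velocities": joint speeds; "effort": joint torques, N m; "ee_pos": TCP position; "eef_rot": TCP orientation; "force": force on the tool from outside, world axes, zero at the start; "ft_torque": the same for the moment, N m; "finger_gap": finger opening in m.
Only numpy, scipy, OpenCV 4.12 (cv2) and the standard library are available. Lean on these libraries where they do the work, as an engineer would, in place of code of your own. Each camera call takes 0.05 s, during which the arm holds its last target.

### The job

Set the backlight's aperture wheel for the camera check: with a fingertip, flick the thumb tabs on the wheel's edge round, click by click, until its largest hole has clicked home over the white light port, then take the finger away. Push lightly (nothing is to be gripped or pressed down hard) and leave everything else on the fixture plate where it stands.

Things in the scene. Friction and masses are not known exactly. Their poses are not given: they have to be found in the camera images.
- backlight: LED backlight bolted on the fixture plate (plate top 12 mm above the granite): grey housing 46 mm high, 76 mm wide, finned black lamp at its far end, black aperture wheel flat on top. Origin: on the plate, on the wheel's axle line. x points from the axle to the light port. On the -x side, facing the robot, the housing ends 25 mm from the axle; under the overhanging rim is free air
- axle (a point): fixed point on the wheel's vertical axle, level with the wheel's top, 66 mm above the plate. The wheel is a black disc of 96 mm diameter, 8 mm thick, 12 mm clear above the housing; on the axle a round steel screw head, 20 mm wide, stands 6 mm above it
- light_port (a point): fixed point over the middle of the light port, level with the wheel's top, 31 mm from the axle along the backlight's +x. The port is a white lens of 25 mm diameter in the housing's top, seen through whichever hole stands over it
- largest_hole (a point): middle of the wheel's largest hole (24 mm diameter), level with the wheel's top, 31 mm from the axle; it turns with the wheel. Counter-clockwise from it, seen from above, the other five follow 60 degrees apart on the same circle: 17, 14, 11, 8 and 5 mm in diameter
- tab (a point): middle of the rounded end of the first thumb tab counter-clockwise from the largest hole, level with the wheel's top, 61 mm from the axle. Six equal tabs, 10 mm wide and as thick as the wheel, stick out of the rim to 66 mm from the axle, midway between the holes; in every click two of them stand 30 degrees either side of the backlight's -x direction
- aperture_wheel (a joint): wheel angle in rad: 0 (or any full turn) with the largest hole over the port, growing counter-clockwise seen from above; turns endlessly either way. A spring ball holds it every 60 degrees (1.047 rad, one click). It starts 2, 3 or 4 clicks from 0. About 2 to 3 N on a tab breaks a click loose; past halfway (30 degrees) it snaps into the next click by itself and stays
- vblock_a: hardened steel V-block, 45 x 40 x 38 mm (x, y, z), standing loose on the plate; origin at the centre of its underside
- vblock_b: a second, equal V-block, 45 x 40 x 38 mm, loose; origin at the centre of its underside
- moulding: white plastic moulded handle lying on the plate, 140 mm long (its x), 26 mm wide, 14 mm high, loose; origin under it, 5 mm off its middle
- ball_standard: reference ball: black stem of 28 mm diameter with a steel ball of 22 mm on top, 127 mm high, loose; origin at the centre of its foot
- ring_gauge: steel ring gauge lying flat, 54 mm outside, 28 mm inside, 16 mm high, loose, beside the backlight; origin at the centre of its underside
- gauge_block: steel gauge block standing on end, 30 x 9 x 45 mm (x, y, z), loose, beside the backlight; origin at the centre of its underside
- loupe: black round loupe, 42 mm diameter, 42 mm high, loose, beside the backlight; origin at the centre of its underside
- cleaner: small clear bottle of lens cleaner with a white cap, 40 mm diameter, 85 mm high, loose; origin at the centre of its underside

How it is judged:
By the outcome, as a careful person would: the job done as asked, in the order asked, and still so for the second after the job is handed in, with the robot touching nothing.
It also fails if it takes over 45 s, if anything falls off the work surface, if the arm or the gripper's body presses on something with over 40 N, if the wrist force passes 120 N, or if a joint passes its speed limit or range.

## Working session

There is one attempt and no reset: what is moved stays moved. The work goes in short steps, Python scripts to look and compute and a tool call to move; the robot and the scene stay as the last step left them, time stands still between calls to the robot, and variables do not carry over. Pictures are saved under pics/ and viewed, and the job is handed in when it is done.

Besides the shell and the picture viewer there is one more tool, called in YAML: its name, and indented under it one key for each argument. drive_tool: Moves the arm, as the interface text tells. Its arguments: {"type":"object","properties":{"series":{"type":"array","items":{"type":"array","items":{"type":"number"}}}},"required":["series"]}

```bash
mkdir -p pics; ls; python3 - <<'E'
from cell import *
import cv2,numpy as np
s=read_state(); print(s)
for n in ["top","side","wrist"]:
    p,d=read_camera(n); cv2.imwrite(f"pics/{n}0.png",p[:,:,::-1]); np.save(f"{n}d0.npy",d)
    c=camera_info(n); print(n,np.round(c["camera_matrix"],1).tolist(),np.round(c["camera_from_world"],3).tolist())
E
```

```text
pics
{'time_s': 0.0, 'qpos': array([-1.53079291e+00,  2.59326875e-01,  1.53611177e+00,  6.14082916e-06,
        1.34800783e+00, -2.02762264e-01]), 'joint_velocities': array([-2.03979552e-03,  8.34770489e-04, -3.32553147e-04, -5.84463853e-04,
        5.56385281e-05, -4.28314683e-04]), 'effort': array([ 9.37933110e-04, -4.46023428e+01, -2.90576756e+01, -4.93088319e-04,
        1.17587083e-02,  7.72355321e-06]), 'ee_pos': array([ 0.13223631, -0.53330649,  0.23047187]), 'eef_rot': array([ 0.43627974,  0.55728566, -0.4352778 ,  0.5564404 ]), 'force': array([0.95557902, 0.30918294, 0.24282337]), 'ft_torque': array([0.04016339, 0.04218911, 0.03545309]), 'finger_gap': 0.08584832654876272}
top [[424.1, 0.0, 315.6], [0.0, 424.1, 204.7], [0.0, 0.0, 1.0]] [[-0.008, -1.0, 0.0, 0.01], [-0.971, 0.007, -0.24, 0.602], [0.24, -0.002, -0.971, 1.135], [0.0, 0.0, 0.0, 1.0]]
side [[513.2, 0.0, 319.1], [0.0, 513.2, 202.0], [0.0, 0.0, 1.0]] [[-0.672, -0.741, -0.003, 0.408], [-0.541, 0.493, -0.681, 0.364], [0.506, -0.456, -0.732, 0.902], [0.0, 0.0, 0.0, 1.0]]
wrist [[345.9, 0.0, 319.4], [0.0, 345.9, 201.5], [0.0, 0.0, 1.0]] [[0.24, -0.971, -0.001, -0.549], [-0.925, -0.229, 0.304, -0.039], [-0.295, -0.072, -0.953, 0.381], [0.0, 0.0, 0.0, 1.0]]
```

View pics/top0.png

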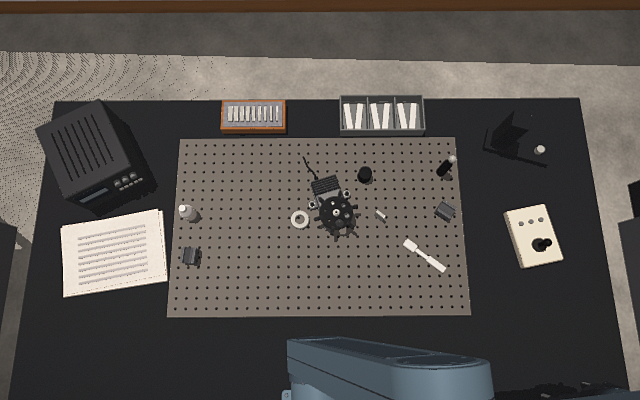

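View pics/side0.png

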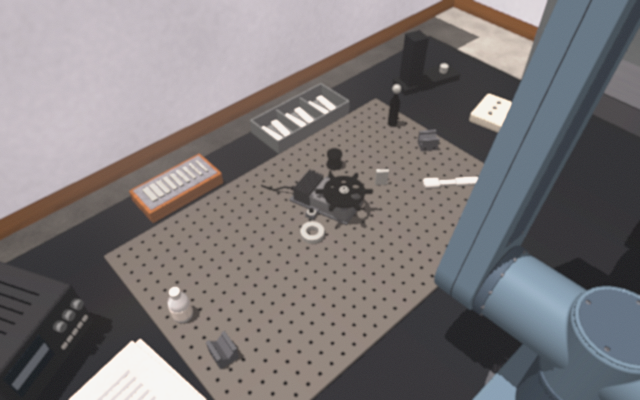

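View pics/wrist0.png

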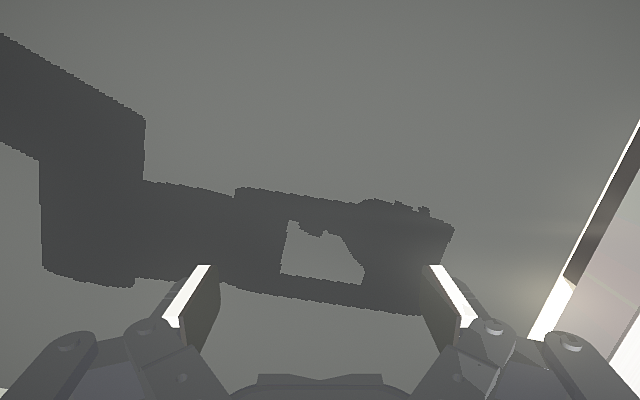

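The top view shows the wheel's axle at about (336,212), the finned lamp at (325,188), the ring at (299,218), the gauge block at (381,215) and the loupe at (365,174). I'll zoom in and measure.

```bash
cat > h.py <<'E'
import numpy as np,cv2
from cell import *
def w2p(n,X,c=None):
    c=c or camera_info(n);T=c["camera_from_world"];K=c["camera_matrix"]
    X=np.atleast_2d(X);q=(T[:3,:3]@X.T).T+T[:3,3];q=(K@q.T).T;return q[:,:2]/q[:,2:]
def p2w(n,uv,z,c=None):
    c=c or camera_info(n);T=c["camera_from_world"];K=c["camera_matrix"]
    R=T[:3,:3];o=-R.T@T[:3,3];d=R.T@np.linalg.inv(K)@np.array([uv[0],uv[1],1.]);return o+d*(z-o[2])/d[2]
E
python3 - <<'E'
from h import *
im=cv2.imread("pics/top0.png");cv2.imwrite("pics/topz.png",cv2.resize(im[140:270,270:420],None,fx=5,fy=4.6,interpolation=cv2.INTER_CUBIC)[:600])
im=cv2.imread("pics/side0.png");cv2.imwrite("pics/sidez.png",cv2.resize(im[140:250,270:400],None,fx=5,fy=5,interpolation=cv2.INTER_CUBIC))
print(p2w("top",(336,212),.078),p2w("side",(344,190),.081))
E
```

```text
[ 0.5797134  -0.05182534  0.078     ] [ 0.57664806 -0.04753908  0.081     ]
```

View pics/topz.png

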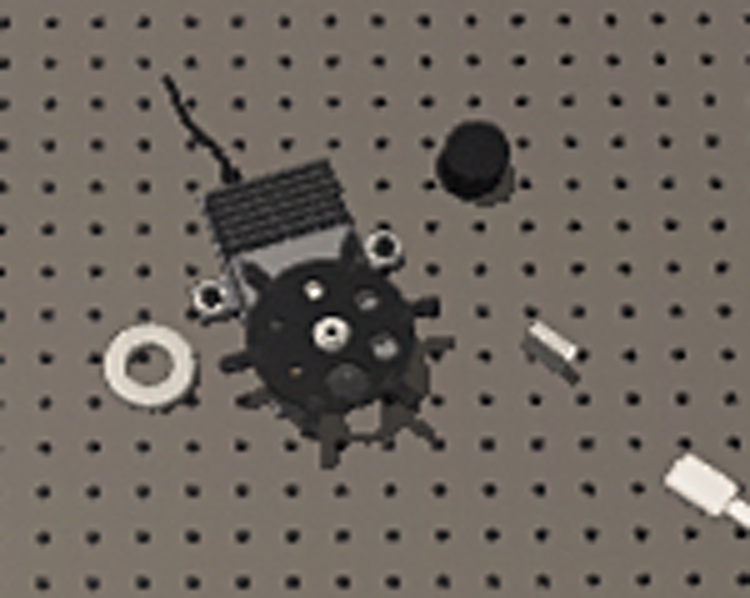

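View pics/sidez.png

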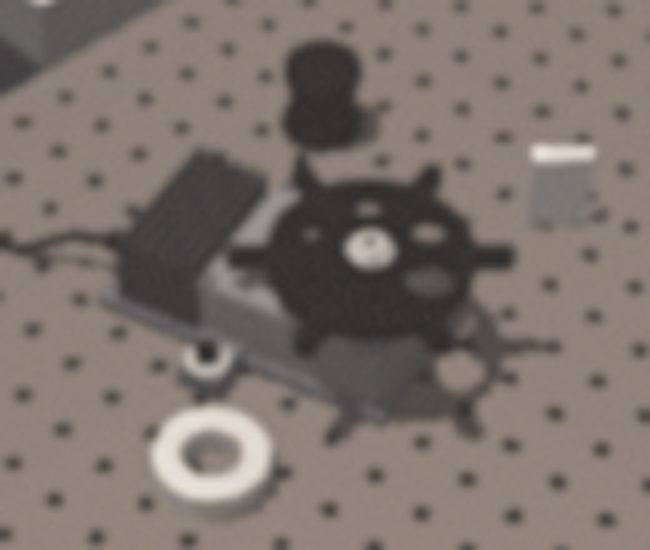

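```bash
cat >> h.py <<'E'
from scipy.spatial.transform import Rotation as Ro
def tool(): 
    s=read_state(); return s,Ro.from_quat(s["eef_rot"]).as_matrix()
E
python3 - <<'E'
from h import *
s,R=tool();print(R.round(3))
c=camera_info("wrist")["camera_from_world"];o=-c[:3,:3].T@c[:3,3];print(o,R.T@(o-s["ee_pos"]),"cam axes in tool\n",(R.T@c[:3,:3].T).round(3))
# estimates
P=lambda u,v,z:p2w("top",(270+u/5,140+v/4.6),z)
ax=P(330,333,.084);print(ax)
for h in [(315,290),(367,300),(385,347),(347,378),(295,371),(277,325)]:
    q=P(*h,.078)-P(330,335,.082);print(h,np.hypot(*q[:2]).round(4),np.degrees(np.arctan2(q[1],q[0])).round(1))
print(R.T@(np.array([.47,-.085,.23])-s["ee_pos"]))
E
```

```text
[[-0.     0.971  0.24 ]
 [ 0.001  0.24  -0.971]
 [-1.     0.    -0.001]]
[ 0.20824961 -0.51398879  0.37378255] [-0.14309909  0.0784955  -0.00081121] cam axes in tool
 [[-0.001 -0.304  0.953]
 [-0.    -0.953 -0.304]
 [ 1.    -0.001  0.   ]]
[ 0.57720981 -0.05149529  0.084     ]
(315, 290) 0.0305 14.8
(367, 300) 0.0315 -43.4
(385, 347) 0.0318 -102.5
(347, 378) 0.0277 -160.5
(295, 371) 0.0293 137.2
(277, 325) 0.0306 75.9
[ 0.001284    0.435681   -0.35406764]
```

drive_tool:
  series:
    - [0,0.045,-0.035,0,1]
    - [0,0.09,-0.07,0,1]
    - [0,0.135,-0.105,0,1]
    - [0,0.18,-0.14,0,1]
    - [0,0.225,-0.175,0,1]

```text
time_s: 0.78
ee_pos: [0.3093, -0.3078, 0.2309]
eef_rot: [0.436, 0.557, -0.435, 0.556]
force: [1.2, 0.1, 0.4]
finger_gap: -0.0
```

drive_tool:
  series:
    - [0,0.045,-0.035,0,1]
    - [0,0.09,-0.07,0,1]
    - [0,0.135,-0.105,0,1]
    - [0,0.18,-0.14,0,1]
    - [0,0.22,-0.17,0,1]

```text
time_s: 1.4
ee_pos: [0.483, -0.0881, 0.2311]
eef_rot: [0.436, 0.557, -0.435, 0.557]
force: [0.7, 0.2, 0.5]
finger_gap: 0.0
```

```bash
python3 - <<'E'
from h import *
s,R=tool();print(s["ee_pos"],s["finger_gap"],R.round(3).tolist(),s["force"],s["time_s"])
c=camera_info("wrist")
p,d=read_camera("wrist");cv2.imwrite("pics/w1.png",p[:,:,::-1]);np.save("w1d.npy",d)
print(w2p("wrist",[.577,-.0515,.084],c))
import pickle;pickle.dump((c,p,d),open("w1.pkl","wb"))
E
```

```text
[ 0.48298239 -0.08808376  0.23112652] 3.690594779110676e-05 [[0.0, 0.971, 0.241], [0.001, 0.241, -0.971], [-1.0, 0.0, -0.001]] [0.71427964 0.19965831 0.50558594] 1.4
[[304.02086477  62.16765371]]
```

View pics/w1.png

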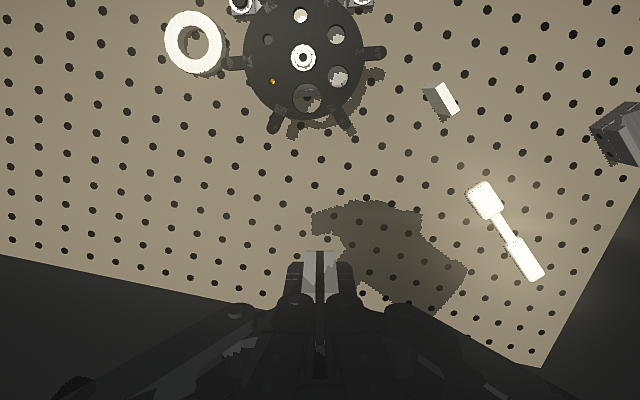

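```bash
python3 - <<'E'
from h import *
import pickle
c,p,d=pickle.load(open("w1.pkl","rb"))
cv2.imwrite("pics/w1z.png",cv2.resize(p[0:150,220:400,::-1],None,fx=4.4,fy=4,interpolation=cv2.INTER_CUBIC))
cv2.imwrite("pics/w1f.png",cv2.resize(p[230:330,260:380,::-1],None,fx=5,fy=5,interpolation=cv2.INTER_CUBIC))
from scipy.optimize import least_squares
hol=[(301,15),(337,34),(339,76),(307,97),(273,81),(267.5,39.5)]
def f(v):
    X=[[v[0]+.031*np.cos(v[2]-k*np.pi/3),v[1]+.031*np.sin(v[2]-k*np.pi/3),.078] for k in range(6)]
    return (w2p("wrist",X,c)-hol).ravel()
r=least_squares(f,[.577,-.05,.3],x_scale=[.01,.01,.1]);print(r.x,np.degrees(r.x[2]),r.fun.round(1))
for z,u in ((.084,(303,57)),):print(p2w("wrist",u,z,c))
for u in ((302,263),(322,263),(340,263),(320,255)):print(d[u[1],u[0]])
print("depth screw, wheel",d[57,303],d[70,285])
E
```

```text
[ 0.58050593 -0.05047308  0.31416777] 18.000487460879256 [-0.3 -0.7 -0.2 -0.3 -0.1 -0.   0.3  1.5 -0.3 -0.   0.7 -0.4]
[ 0.58044842 -0.04988061  0.084     ]
0.15059385
0.14157364
0.15044941
0.14809178
depth screw, wheel 0.26764446 0.27703828
```

View pics/w1z.png

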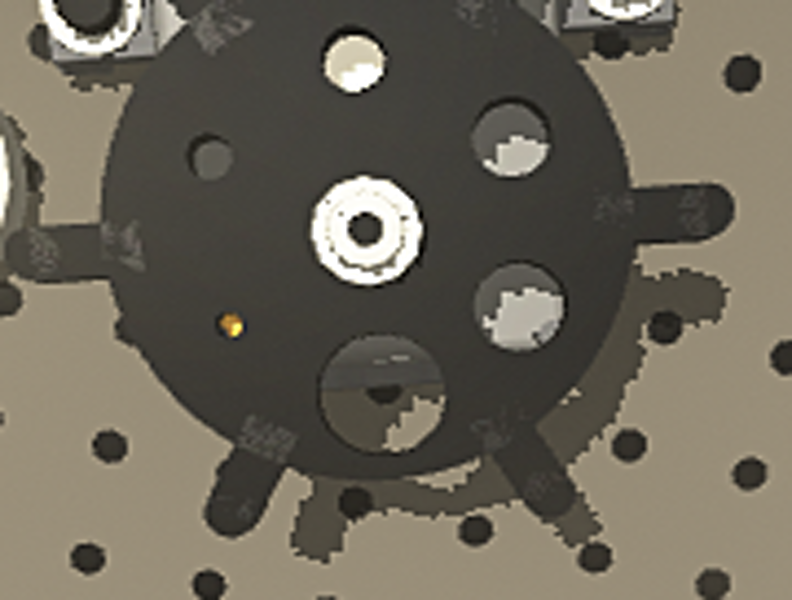

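View pics/w1f.png

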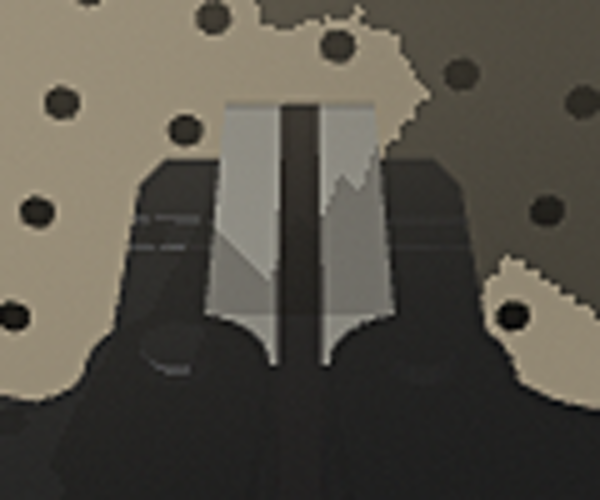

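The picture shows the largest hole at (307,96), opposite the port (301,15). The port has the 11 mm hole over it, so the wheel is 3 clicks off. The fit gives the axle at (0.5805, -0.050) and a yaw of 18°. The robot-side tabs are at (274,124) and (342,121). I'll flick CCW, from left to right on the robot side.

drive_tool:
  series:
    - [0.02,0.0,-0.03,-0.036,1]
    - [0.06,0.003,-0.06,-0.072,1]
    - [0.11,0.005,-0.068,-0.072,1]
    - [0.15,0.005,-0.068,-0.072,1]
    - [0.167,0.005,-0.068,-0.072,1]

```text
time_s: 2.08
ee_pos: [0.4727, -0.0153, 0.062]
eef_rot: [0.416, 0.574, -0.413, 0.571]
force: [0.7, -0.6, -0.2]
finger_gap: -0.0
```

```bash
cat >> h.py <<'E'
AX=np.array([.5805,-.0502]);YAW=np.radians(18)
def bl():
    s,R=tool();d=s["ee_pos"][:2]-AX;c,q=np.cos(YAW),np.sin(YAW)
    print("t",s["time_s"],"X,Y mm",((np.array([c*d[0]+q*d[1],-q*d[0]+c*d[1]]))*1e3).round(1),"z",s["ee_pos"][2].round(4),"tool y deg",np.degrees(np.arctan2(R[1,1],R[0,1])).round(2),"tilt",R[:,0].round(3),"F",s["force"].round(1))
E
python3 - <<'E'
from h import *
bl()
p,d=read_camera("wrist");cv2.imwrite("pics/w2.png",p[:,:,::-1])
E
```

```text
t 2.075 X,Y mm [-91.7  66.5] z 0.062 tool y deg 18.19 tilt [-0.001  0.006 -1.   ] F [ 0.7 -0.6 -0.2]
```

View pics/w2.png

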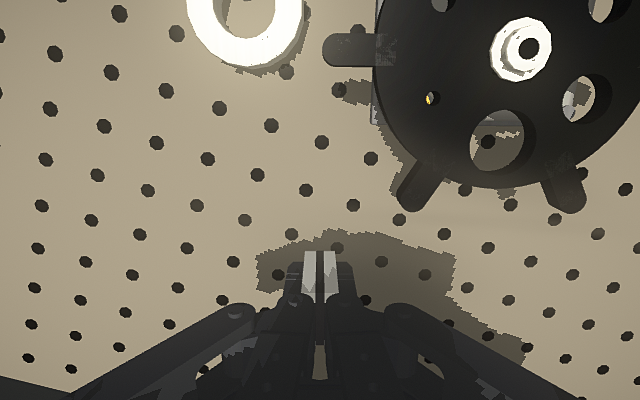

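The finger is at the left of the near-left tab (410,195) with clear space around it. Next I move it in.

drive_tool:
  series:
    - [0,0.015,0,0,1]
    - [0,0.028,0,0,1]
    - [0,0.028,0.008,0,1]
    - [0,0.028,0.014,0,1]
    - [0,0.028,0.018,0,1]

```text
time_s: 2.75
ee_pos: [0.5044, -0.0243, 0.061]
eef_rot: [0.416, 0.575, -0.414, 0.57]
force: [-0.9, 0.1, 0.5]
finger_gap: 0.0001
```

```bash
python3 - <<'E'
from h import *
bl()
p,d=read_camera("wrist");cv2.imwrite("pics/w3.png",p[:,:,::-1])
E
```

```text
t 2.75 X,Y mm [-64.3  48.2] z 0.061 tool y deg 18.15 tilt [-0.003  0.006 -1.   ] F [-0.9  0.1  0.5]
```

View pics/w3.png

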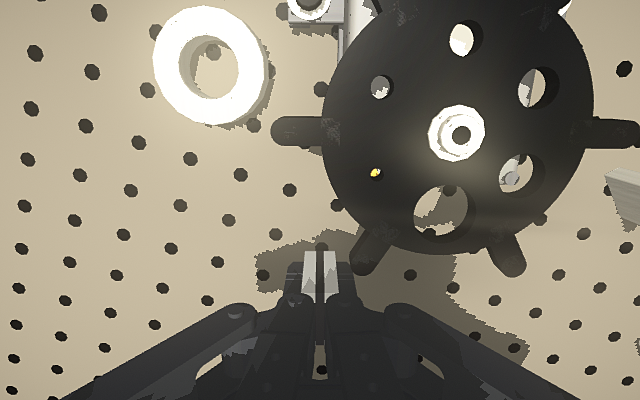

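The finger sits just left of the tab (365,255). I push to the right, slowly.

drive_tool:
  series:
    - [-0.002,0,0.005,0,1]
    - [-0.002,0,0.01,0,1]
    - [-0.002,0,0.015,0,1]
    - [-0.002,0,0.02,0,1]
    - [-0.002,0,0.026,0,1]

```text
time_s: 3.42
ee_pos: [0.5047, -0.0475, 0.0613]
eef_rot: [0.414, 0.58, -0.416, 0.565]
force: [-21.6, 2.1, 9.9]
finger_gap: 0.0001
```

drive_tool:
  series:
    - [0,0,0.006,0,1]
    - [0,0,0.012,0,1]
    - [0,0,0.018,0,1]
    - [0,0,0.023,0,1]
    - [0,0,0.023,0,1]

```text
time_s: 4.05
ee_pos: [0.5107, -0.0708, 0.0605]
eef_rot: [0.413, 0.581, -0.417, 0.565]
force: [-6.9, -4.0, 1.4]
finger_gap: 0.0
```

```bash
python3 - <<'E'
from h import *
bl()
p,d=read_camera("wrist");cv2.imwrite("pics/w4.png",p[:,:,::-1])
E
```

```text
t 4.05 X,Y mm [-72.8   1.9] z 0.0605 tool y deg 18.21 tilt [-0.022  0.009 -1.   ] F [-6.9 -4.   1.4]
```

View pics/w4.png

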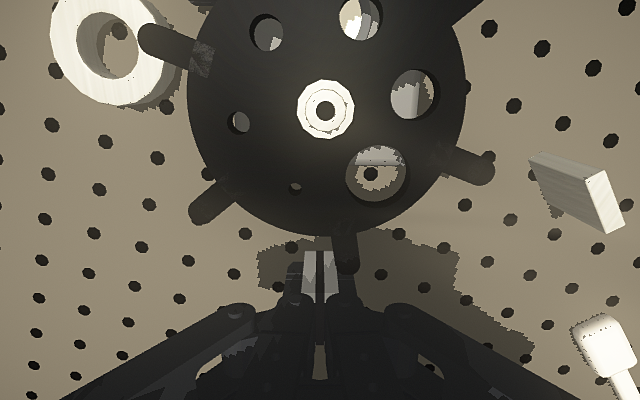

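The tab at (345,255) is already past the middle and the finger was wedged outward (about 20 N at the peak, softer now). Next I push a little further to the right.

drive_tool:
  series:
    - [-0.002,0.0,0.005,0,1]
    - [-0.002,0.0,0.009,0,1]
    - [-0.002,0,0.012,0,1]

```text
time_s: 4.47
ee_pos: [0.5153, -0.0827, 0.0626]
eef_rot: [0.413, 0.58, -0.416, 0.565]
force: [-0.8, 0.3, 0.3]
finger_gap: -0.0001
```

```bash
python3 - <<'E'
from h import *
bl()
p,d=read_camera("wrist");cv2.imwrite("pics/w5.png",p[:,:,::-1])
E
```

```text
t 4.475 X,Y mm [-72.1 -10.8] z 0.0626 tool y deg 18.2 tilt [-0.02   0.008 -1.   ] F [-0.8  0.3  0.3]
```

View pics/w5.png

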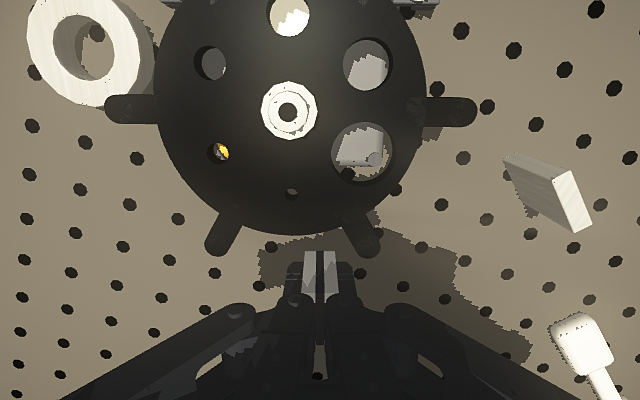

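It clicked once: the largest hole is now at (361,152), 120° off, with the 8 mm side next. I retract, go round, and use an arc-shaped path deeper on the tab so it doesn't wedge.

drive_tool:
  series:
    - [-0.002,-0.022,0,0,1]
    - [-0.004,-0.022,-0.04,0,1]
    - [-0.004,-0.022,-0.072,0,1]
    - [-0.004,0.0,-0.072,0,1]
    - [-0.004,0.016,-0.072,0,1]

```text
time_s: 5.15
ee_pos: [0.5092, -0.0091, 0.0677]
eef_rot: [0.413, 0.58, -0.416, 0.566]
force: [0.0, 0.2, -0.1]
finger_gap: 0.0002
```

```bash
python3 - <<'E'
from h import *
bl()
p,d=read_camera("wrist");cv2.imwrite("pics/w6.png",p[:,:,::-1])
E
```

```text
t 5.15 X,Y mm [-55.1  61.1] z 0.0677 tool y deg 18.24 tilt [-0.019  0.008 -1.   ] F [ 0.   0.2 -0.1]
```

View pics/w6.png

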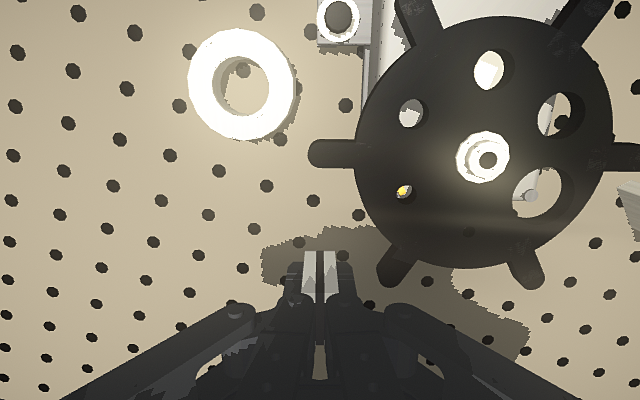

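drive_tool:
  series:
    - [0,0,0.009,0,1]
    - [0,-0.001,0.016,0,1]
    - [0,-0.002,0.022,0,1]
    - [0,-0.004,0.027,0,1]
    - [0,-0.006,0.032,0,1]

```text
time_s: 5.82
ee_pos: [0.5152, -0.0421, 0.0673]
eef_rot: [0.413, 0.579, -0.416, 0.566]
force: [-1.8, 0.8, -0.3]
finger_gap: 0.0001
```

```bash
python3 - <<'E'
from h import *
bl()
p,d=read_camera("wrist");cv2.imwrite("pics/w7.png",p[:,:,::-1])
E
```

```text
t 5.825 X,Y mm [-59.6  27.9] z 0.0673 tool y deg 18.18 tilt [-0.017  0.008 -1.   ] F [-1.8  0.8 -0.3]
```

View pics/w7.png

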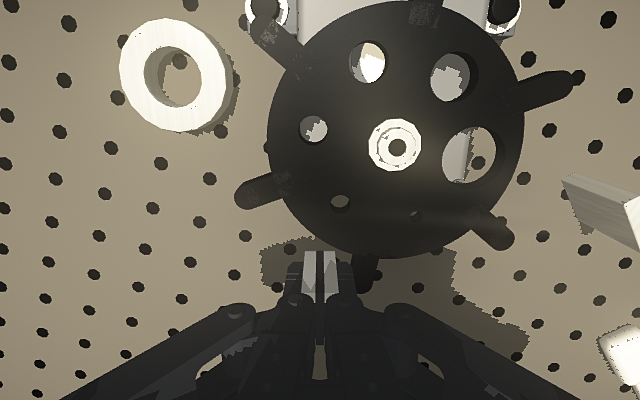

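The force is light (2 N), and the tab at (365,270) is nearly at the middle. I continue along the arc.

drive_tool:
  series:
    - [0,-0.002,0.006,0,1]
    - [0,-0.004,0.012,0,1]
    - [0,-0.006,0.018,0,1]
    - [0,-0.007,0.025,0,1]
    - [0,-0.008,0.033,0,1]

```text
time_s: 6.5
ee_pos: [0.5186, -0.0772, 0.0672]
eef_rot: [0.413, 0.579, -0.416, 0.567]
force: [-0.6, 0.5, 0.2]
finger_gap: 0.0001
```

```bash
python3 - <<'E'
from h import *
bl()
p,d=read_camera("wrist");cv2.imwrite("pics/w8.png",p[:,:,::-1])
E
```

```text
t 6.5 X,Y mm [-67.2  -6.5] z 0.0672 tool y deg 18.18 tilt [-0.016  0.007 -1.   ] F [-0.6  0.5  0.2]
```

View pics/w8.png

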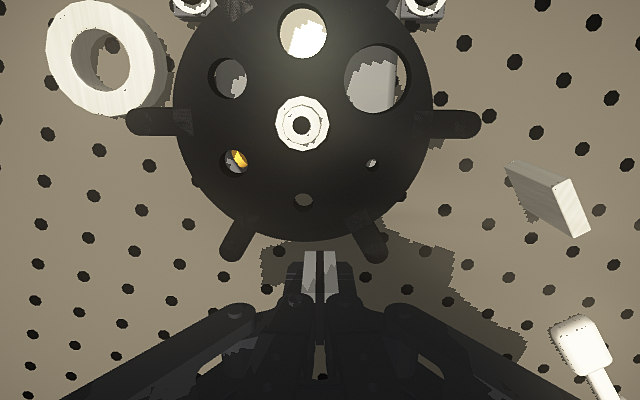

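The second click is home: the 17 mm hole is over the port at (302,35) and the largest is at (375,80). One more to go.

drive_tool:
  series:
    - [0,-0.026,0,0,1]
    - [0,-0.026,-0.04,0,1]
    - [0,-0.026,-0.068,0,1]
    - [0,-0.005,-0.068,0,1]
    - [0,0.012,-0.068,0,1]

```text
time_s: 7.18
ee_pos: [0.5099, -0.0094, 0.0681]
eef_rot: [0.413, 0.578, -0.416, 0.567]
force: [0.3, -0.3, 0.8]
finger_gap: 0.0001
```

drive_tool:
  series:
    - [0,0,0.009,0,1]
    - [0,-0.001,0.016,0,1]
    - [0,-0.002,0.022,0,1]
    - [0,-0.004,0.027,0,1]
    - [0,-0.006,0.032,0,1]

```text
time_s: 7.8
ee_pos: [0.5137, -0.0422, 0.0677]
eef_rot: [0.413, 0.578, -0.416, 0.567]
force: [-1.3, 1.1, -0.5]
finger_gap: -0.0
```

```bash
python3 - <<'E'
from h import *
bl()
E
```

```text
t 7.8 X,Y mm [-61.1  28.2] z 0.0677 tool y deg 18.17 tilt [-0.015  0.006 -1.   ] F [-1.3  1.1 -0.5]
```

drive_tool:
  series:
    - [0,-0.001,0.006,0,1]
    - [0,-0.003,0.012,0,1]
    - [0,-0.004,0.018,0,1]
    - [0,-0.006,0.025,0,1]
    - [0,-0.007,0.033,0,1]

```text
time_s: 8.43
ee_pos: [0.5174, -0.0763, 0.0675]
eef_rot: [0.413, 0.578, -0.416, 0.567]
force: [-0.2, -0.4, 0.6]
finger_gap: 0.0
```

```bash
python3 - <<'E'
from h import *
bl()
p,d=read_camera("wrist");cv2.imwrite("pics/w9.png",p[:,:,::-1])
E
```

```text
t 8.425 X,Y mm [-68.1  -5.3] z 0.0675 tool y deg 18.17 tilt [-0.015  0.006 -1.   ] F [-0.2 -0.4  0.6]
```

View pics/w9.png

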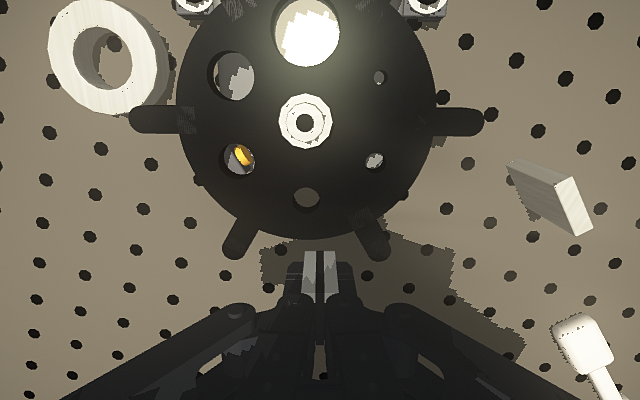

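The largest hole is now over the port at (307,32). I take the finger straight back, then up.

drive_tool:
  series:
    - [0,-0.03,0,0,1]
    - [-0.03,-0.05,0,0,1]
    - [-0.09,-0.05,0,0,1]
    - [-0.15,-0.05,0,0,1]
    - [-0.15,-0.05,0,0,1]

```text
time_s: 9.1
ee_pos: [0.4756, -0.0952, 0.2233]
eef_rot: [0.414, 0.574, -0.416, 0.571]
force: [-0.1, 0.1, -1.0]
finger_gap: 0.0
```

```bash
python3 - <<'E'
from h import *
bl()
c=camera_info("wrist");p,d=read_camera("wrist");cv2.imwrite("pics/w10.png",p[:,:,::-1])
import pickle;pickle.dump((c,p,d),open("w10.pkl","wb"))
t,_=read_camera("top");a=cv2.imread("pics/top0.png");b=t[:,:,::-1]
cv2.imwrite("pics/cmp.png",np.vstack([cv2.resize(x[140:270,160:480],None,fx=2.3,fy=2.3) for x in (a,b)]))
E
```

```text
t 9.1 X,Y mm [-113.6  -10.4] z 0.2233 tool y deg 18.14 tilt [-0.004  0.001 -1.   ] F [-0.1  0.1 -1. ]
```

View pics/w10.png

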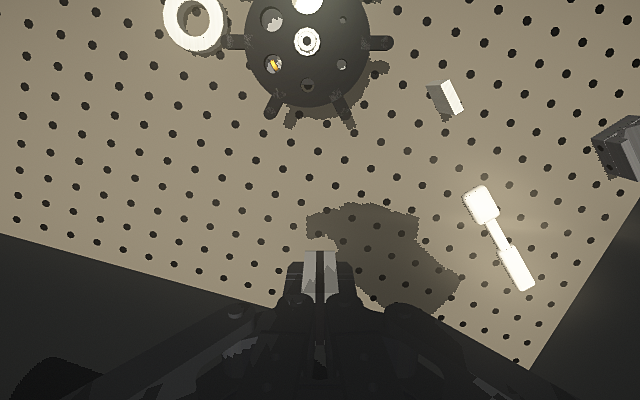

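View pics/cmp.png

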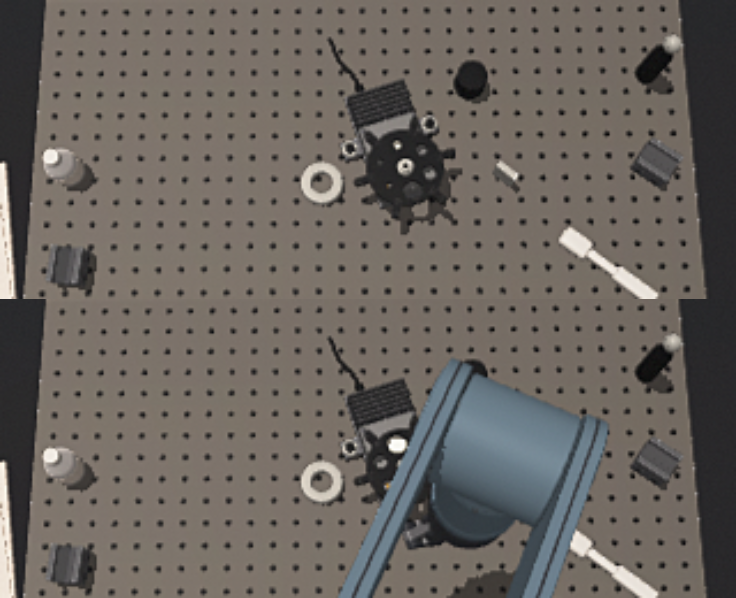

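```bash
python3 - <<'E'
from h import *
import pickle
from scipy.optimize import least_squares
c,p,d=pickle.load(open("w10.pkl","rb"))
hol=[(272,20),(273,64),(308,85),(341,64.5),(342,20)]
def f(v):
    X=[[v[0]+.031*np.cos(v[2]+k*np.pi/3),v[1]+.031*np.sin(v[2]+k*np.pi/3),.078] for k in range(1,6)]
    return (w2p("wrist",X,c)-hol).ravel()
r=least_squares(f,[.577,-.05,.3],x_scale=[.01,.01,.1]);print(r.x[:2],np.degrees(r.x[2]),r.fun.round(1))
bl(); sign_off()
E
```

```text
[ 0.57999628 -0.05006295] 18.000996220557383 [-0.9 -0.2 -0.3  0.2 -0.5  0.4  0.9 -0.1  0.8 -0.1]
t 9.2 X,Y mm [-116.    -8.1] z 0.2184 tool y deg 18.15 tilt [-0.013  0.005 -1.   ] F [ 0.6 -0.2 -0.1]
the job is handed in; nothing more can be done
```

The largest hole is clicked home over the white light port. It took three counter-clockwise flicks with the shut fingertip. I then drew the finger back about 45 mm, raised it clear, and handed the job in at about 9.2 s.

- **Wheel:** a fit to the five other holes puts the wheel at 18.0°, the same as the backlight's own direction measured at the start, so it sits on its click. The port shows white through the largest hole.
- **Robot clear:** the tool stood about 0.22 m up with no contact force.
- **Other parts:** in the before/after top views the cleaner, both V-blocks, ring gauge and ball standard stand where they were. The arm hid the gauge block and most of the loupe and moulding in the last top view. The wrist camera showed the gauge block and moulding about where they were. I had no clear final view of the loupe, but the finger never went near it.
- **Not as light as intended:** on the first flick the finger wedged on the tab's rounded end, and the wrist force read about 24 N. I changed to an arc path for the other two, where readings stayed around 2 N.

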